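# Rake heaped finishing stones level in a drying bed

## Task

The ceramic stones in the small steel drying bed are heaped two deep in its far half. Take the toothed rake from its rest, rake the two upper stones off the lower two onto the bare near half of the bed, so that all four lie flat in one layer, two in each half, then lay the rake back on its rest. Touch the stones only with the rake.

Things in the scene. Friction and masses are not known exactly. Their poses are not given: they have to be found in the camera images.
- rake_grip (a point): Grip and balance point of the loose toothed rake, mid-height of its level wooden handle (20 mm wide, 22 high, along x from -160 to +86 mm). Head 80 mm ahead (+x): 76 mm wide, teeth 5 mm thick, tips 55 mm below this point. Lies on two crossbars of a grey rest 45 mm before and behind this point, tops 75 mm above the bench, end pins 66 mm apart, 22 mm higher. The tool on the like rest is a brush.
- bed: Fixed steel tray 168 mm long (x axis, pointing away from the robot within 15 degrees), 92 wide, rim 20 high, walls and floor 4 mm thick. Origin: centre of the underside, on the bench. Its y axis parts the near half (-x) from the far half (+x); dark pips on the rims mark it. The like tray at the far left of the bench is already level and not meant.
- stone_low_left: Lower left (+y) ceramic stone, a loose block 44 x 32 x 16 mm, long side along the bed, about 55 g, flat on the floor in the far half, top 20 mm above the bench. Origin at its centre, z through the 16 mm height.
- stone_low_right: Lower right stone, the same, beside the left one.
- stone_top_left: Upper left stone, the same size, lying loose on the lower left one, from 20 to 36 mm above the bench. Origin at its centre.
- stone_top_right: Upper right stone, the same, on the lower right one.
Mind the look-alikes: they are no part of the job. Leave any red or turquoise look-alike of the stone_low_right alone.

How it is judged (in metres and radians):
On the way, in this order (a step that is already met when the one before it is completed fails the run):
1. the rake is taken from its rest (distance of rake_grip from where it was at the start of the episode above 0.06 m), for 0.1 s.
2. with the rake off its rest, all four stones come to lie flat in the bed, the upper two in the near half and the lower two in the far half (z of each of stone_low_left, stone_low_right, stone_top_left, stone_top_right in the frame of bed below 0.018 m and y of stone_low_left in the frame of bed between -0.042 and 0.042 m and x of stone_low_left in the frame of bed between 0 and 0.08 m and y of stone_low_right in the frame of bed between -0.042 and 0.042 m and x of stone_low_right in the frame of bed between 0 and 0.08 m and y of stone_top_left in the frame of bed between -0.042 and 0.042 m and x of stone_top_left in the frame of bed between -0.08 and 0 m and y of stone_top_right in the frame of bed between -0.042 and 0.042 m and x of stone_top_right in the frame of bed between -0.08 and 0 m and distance of rake_grip from where it was at the start of the episode above 0.06 m), for 0.2 s.
At the end, for the whole second after the job is handed in: All four stones at rest flat on the bed's floor, none on another (centres under 18 mm above the bench): the upper two with centres in the near half, the lower two in the far half. The rake lies released on its rest, level within 11 degrees, its grip within 40 mm of where it was (z of each of stone_low_left, stone_low_right, stone_top_left, stone_top_right in the frame of bed below 0.018 m and y of stone_low_left in the frame of bed between -0.042 and 0.042 m and x of stone_low_left in the frame of bed between 0 and 0.08 m and y of stone_low_right in the frame of bed between -0.042 and 0.042 m and x of stone_low_right in the frame of bed between 0 and 0.08 m and y of stone_top_left in the frame of bed between -0.042 and 0.042 m and x of stone_top_left in the frame of bed between -0.08 and 0 m and y of stone_top_right in the frame of bed between -0.042 and 0.042 m and x of stone_top_right in the frame of bed between -0.08 and 0 m and distance of rake_grip from where it was at the start of the episode below 0.04 m and angle between rake_grip's own z axis and vertical below 0.2 rad and linear speed of each of stone_low_left, stone_low_right, stone_top_left, stone_top_right below 0.02 m/s); the robot touches nothing.
It fails at once if the robot itself touches a stone (contact force between any of the fingers, the arm and stone_low_left above 0.5 N or contact force between any of the fingers, the arm and stone_low_right above 0.5 N or contact force between any of the fingers, the arm and stone_top_left above 0.5 N or contact force between any of the fingers, the arm and stone_top_right above 0.5 N).
It also fails if it takes over 45 s, if anything falls off the work surface, if the arm or the gripper's body presses on something with over 40 N, if the wrist force passes 120 N, or if a joint passes its speed limit or range.

## Robot

A 7-joint arm with a two-finger parallel gripper is mounted at the origin on the work surface. World frame = base frame: x ahead of the robot, y to its left, z up, the work surface at z = 0. Lengths are in mm, angles in rad, forces in N, time in s.
With the tool pointing down it reaches from about 400 to 875 mm from the base axis. Payload 4.4 kg.
Tool frame: the origin (TCP) lies midway between the tips of the shut fingers; the grasp point (between the pads) lies grasp_offset behind it (grasp_offset is the distance from the TCP to the grasp point, in mm); z points along the fingers, y is the line along which they close (so a half turn about z gives the same grasp; the last joint's range is limited). The gripper opens to 85 mm and grips with 20 to 120 N. Pads are 22 mm wide; open, the fingers measure 114 mm over their backs; the gripper's body (76 mm by 85 mm) begins 54 mm behind the grasp point. The pads swing forward as they close: fully open they stand 13 mm farther back than shut.
Start: joints at [-1.386, 0.628, 0.038, 1.517, -0.027, 0.996, -0.02], TCP at [161.291, 629.685, 231.313] pointing down, gripper open.
Joint ranges: [-3.06, 3.06], [-0.37, 2.12], [-1.25, 1.32], [0.18, 2.47], [-1.1, 4.24], [0.23, 1.98], [-2.94, 2.94]. Speed limits (rad/s): [2.57, 2.57, 3.14, 3.14, 3.14, 3.14, 3.14].

## Interface

Orientations are given as [roll, pitch, yaw] about the fixed x, y, z axes, in that order (R = Rz(yaw) Ry(pitch) Rx(roll)).
In Python, from cell import * gives the robot as it stands. The module is installed in compiled form; this text tells all that it offers.
- The arm moves only by the shell command python3 -m jog 'ROWS'. ROWS is a JSON object of lists of equal length, an entry for each row: "angular": the turn, a rotation vector about the tool's x, y, z in degrees, a list of three; "travel": the shift along the tool's x, y, z in cm, a list of three; "fingers": the closure, from 0 (fully open) to 1 (shut). In form: {"angular": [[rx, ry, rz], ...], "travel": [[tx, ty, tz], ...], "fingers": [fingers, ...]}. A call has 1 to 5 rows; each row is the pose to reach, as a shift and turn from the pose commanded when the call began, along the tool's axes at that moment; what a row does not reach only later rows make up. A row lasts 1/8 s, in which the tool goes at most 62.5 mm and 10.7 degrees, less where a joint would pass 70% of its speed; a pose out of reach is approached as far as the arm can. A call with a gripper value outside its range is refused whole. The fingers move at their own pace and stop on an object; the grip force is fixed at half the most. Time passes only in rows, so rows that repeat a pose let the fingers close. It gives the time, the measured TCP pose, the force and the opening at its end, in the units of the state.
- read_state(): the state, without advancing time (a new reading comes with each control period).
- get_image(name): name is "scene" or "top" or "wrist"; returns the picture (384x512x3 uint8, red, green, blue); there is no depth.
- camera_model(name): a dict with "mtx" (3x3 intrinsics, pixels), "T" (4x4, takes a point from camera to world coordinates). Camera axes: x right, y down, z forward; pixel columns grow to the right and rows downward; lengths in mm; the calibration is good to about 2 mm. A picture is of the moment at which its call begins: read the wrist's pose just before it. camera_model takes no time and is no camera call; for the wrist camera it gives the pose at the moment of the call.
- finish_job(): hands the job in, once; it reports no verdict.
The state is a dict: "clock": time; "qpos": joint angles; "qd": joint speeds; "tau": joint torques, N m; "eef_pos": TCP position; "tool_rot": TCP orientation; "force": force on the tool from outside, world axes, zero at the start; "torque": the same for the moment, N m; "width": finger opening in mm.
Only numpy, scipy, OpenCV 4.12 (cv2) and the standard library are available. Lean on these libraries where they do the work, as an engineer would, in place of code of your own. Each camera call takes 0.05 s, during which the arm holds its last target. There are 200 camera calls.

## Working session

There is one attempt and no reset: what is moved stays moved. The work goes in short steps, Python scripts to look and compute and a shell command to move; the robot and the scene stay as the last step left them, time stands still between calls to the robot, and variables do not carry over. Pictures are saved under pics/ and viewed, on a budget of 10 in all, crops included, one or two more only if the job needs it, and the job is handed in when it is done.

```bash
mkdir -p pics; python3 - <<'E'
from cell import *
import cv2,numpy as np
s=read_state();print({k:np.round(v,3).tolist() for k,v in s.items()})
for n in("scene","top"):
    im=get_image(n);cv2.imwrite(f"pics/{n}0.png",im[...,::-1])
    c=camera_model(n);print(n,np.round(c["mtx"],1).tolist(),np.round(c["T"],3).tolist())
E
```

```text
{'clock': 0.0, 'qpos': [-1.386, 0.629, 0.038, 1.518, -0.027, 0.996, -0.02], 'qd': [0.0, -0.001, -0.001, 0.0, -0.0, -0.0, 0.001], 'tau': [0.0, -56.34, 1.226, -19.345, 0.011, 0.01, -0.0], 'eef_pos': [161.124, 629.057, 230.397], 'tool_rot': [-3.14, 0.0, 2.891], 'force': [-0.229, -0.63, -0.158], 'torque': [-0.026, 0.052, 0.005], 'width': 85.173}
scene [[453.4, 0.0, 249.1], [0.0, 453.4, 199.8], [0.0, 0.0, 1.0]] [[0.346, 0.64, -0.686, 1220.773], [0.938, -0.236, 0.252, -191.769], [-0.001, -0.731, -0.682, 675.528], [0.0, 0.0, 0.0, 1.0]]
top [[391.2, 0.0, 258.1], [0.0, 391.2, 192.7], [0.0, 0.0, 1.0]] [[-0.004, -0.984, 0.176, 451.898], [-1.0, -0.001, -0.027, 25.607], [0.027, -0.176, -0.984, 900.081], [0.0, 0.0, 0.0, 1.0]]
```

View pics/top0.png

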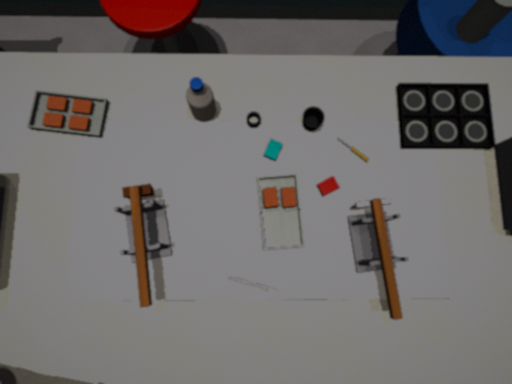

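View pics/scene0.png

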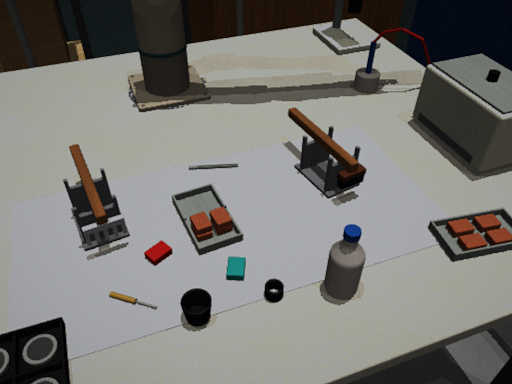

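Rake candidates in the top view are the tool at (385,245), which has a grey toothed head in the scene view at (105,232), and the one at (141,245), which has a brown bristle head and is the brush. Tray candidates are (280,212), two-deep, and (70,115), already level. The red block (328,186) and turquoise block (273,150) are look-alikes. I choose the right-hand tool and the centre tray, and check both in a close crop.

```bash
python3 - <<'E'
import cv2,numpy as np
t=cv2.imread("pics/top0.png")
a=cv2.resize(t[190:325,345:412],None,fx=4.4,fy=4.4,interpolation=cv2.INTER_CUBIC)  # 295x594
b=cv2.resize(t[170:255,250:310],None,fx=7,fy=7,interpolation=cv2.INTER_CUBIC) #420x595
o=np.zeros((600,730,3),np.uint8);o[:a.shape[0],:a.shape[1]]=a;o[:b.shape[0],305:305+b.shape[1]]=b
cv2.imwrite("pics/c1.png",cv2.convertScaleAbs(o,alpha=1.4))
E
```

```text
(no output)
```

View pics/c1.png

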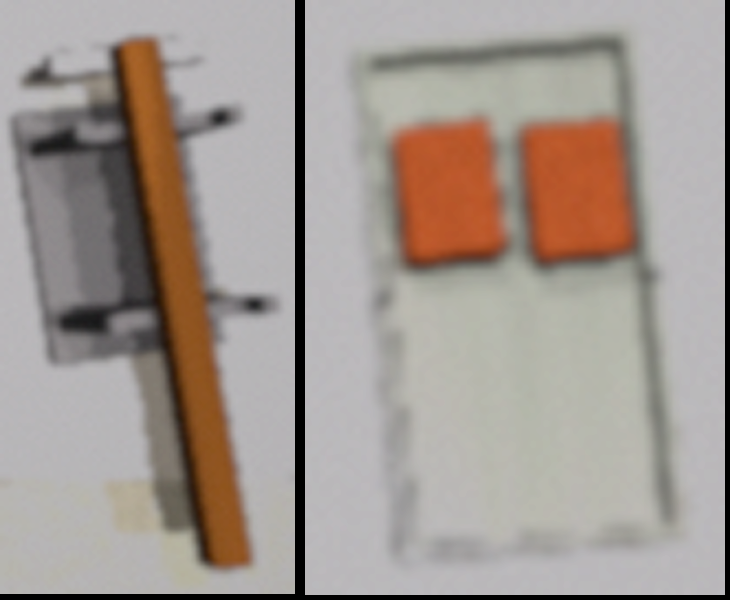

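```bash
cat > h.py <<'E'
import numpy as np
from cell import *
def ray(n,px,z,c=None):
    c=c or camera_model(n);T=np.array(c["T"]);K=np.array(c["mtx"])
    d=T[:3,:3]@np.linalg.solve(K,[px[0],px[1],1.]);o=T[:3,3]
    return (o+d*(z-o[2])/d[2])
E
python3 - <<'E'
from h import *
A=lambda p:(345+(p[0]+.5)/4.4-.5,190+(p[1]+.5)/4.4-.5)
B=lambda p:(250+(p[0]-305+.5)/7-.5,170+(p[1]+.5)/7-.5)
f,n=[ray("top",A(p),97)[:2] for p in((138,41),(227,565))]
print("handle",f,n,np.linalg.norm(f-n),"yaw",np.degrees(np.arctan2(*(f-n)[::-1])),"grip",n+(f-n)*160/246)
c=np.array([ray("top",B(p),20)[:2] for p in((358,50),(625,38),(678,530),(400,555))]);print("bed",c,c.mean(0),np.linalg.norm(c-np.roll(c,1,0),axis=1))
d=(c[0]+c[1]-c[2]-c[3]);print("yaw",np.degrees(np.arctan2(d[1],d[0])))
print("pips",[ray("top",B(p),20)[:2] for p in((382,298),(652,275))])
for q in (((395,127),(490,120),(505,250),(410,265)),((523,127),(618,120),(633,248),(540,262))):
    s=np.array([ray("top",B(p),36)[:2] for p in q]);print("stone",s.mean(0),np.linalg.norm(s-np.roll(s,1,0),axis=1))
E
```

```text
handle [ 582.02584372 -243.76434423] [ 341.83048961 -270.5860761 ] 241.68825672814967 yaw 6.3716131552138044 grip [ 498.05511017 -253.14104724]
bed [[646.24406555   3.42740124]
 [650.46166244 -84.75071901]
 [489.31515961 -98.40194651]
 [481.67419719  -9.35827778]] [566.9237712  -47.27088552] [165.0657904   88.27892735 161.72368839  89.37090828]
yaw 4.640264178476309
pips [array([564.09961268,  -4.04747242]), array([571.57252189, -91.91292884])]
stone [596.81037709 -25.48375781] [44.99034188 30.70520925 42.48462958 30.76762013]
stone [597.23151664 -66.75403248] [44.11773038 30.80237297 41.8640468  30.20215107]
```

```bash
cat >> h.py <<'E'
from scipy.spatial.transform import Rotation as R
def go(x,y,z,yaw):
    """rows needed (cm, deg) to bring TCP to x,y,z pointing down, tool x at 180+yaw deg"""
    s=read_state();C=R.from_euler("xyz",s["tool_rot"]);G=R.from_euler("xyz",[np.pi,0,np.pi+np.radians(yaw)])
    t=C.inv().apply(np.array([x,y,z])-s["eef_pos"])/10
    print("t",round(s["clock"],2),"at",np.round(s["eef_pos"],1),"yaw",round(np.degrees(s["tool_rot"][2]),1),"F",np.round(s["force"],1),"w",round(s["width"],1))
    print("travel",np.round(t,2).tolist(),"ang",np.round(np.degrees((C.inv()*G).as_rotvec()),1).tolist())
E
python3 -c "
import cell
print([ (k,getattr(cell,k)) for k in dir(cell) if 'grasp' in k.lower()])
from h import *
go(480,150,231,6.4)"; python3 -m jog '{"angular":[[0,0,-20.8],[0,0,-20.8],[0,0,-20.8],[0,0,-20.8],[0,0,-20.8]],"travel":[[-42.3,-36.7,0],[-42.3,-36.7,0],[-42.3,-36.7,0],[-42.3,-36.7,0],[-42.3,-36.7,0]],"fingers":[0,0,0,0,0]}'
python3 -c "
from h import *
go(490,-240,231,6.4)"
```

```text
[('grasp_offset', 18.700000000000003)]
t 0.1 at [161.1 629.2 230.5] yaw 165.6 F [-0.9 -0.1  0.6] w 85.1
travel [-42.78, -38.5, 0.01] ang [-0.1, -0.0, -20.8]
clock: 0.72
eef_pos: [340.0, 370.8, 231.2]
tool_rot: [-3.141, 0.0, -3.029]
force: [0.4, 0.2, -0.0]
width: 85.3
t 0.72 at [340.  370.8 231.2] yaw -173.6 F [ 0.4  0.2 -0. ] w 85.3
travel [-8.06, -62.37, 0.03] ang [-0.0, 0.0, 0.0]
```

```bash
python3 -m jog '{"angular":[[0,0,0],[0,0,0],[0,0,0],[0,0,0],[0,0,0]],"travel":[[-8,-62,0],[-8,-62,0],[-8,-62,0],[-8,-62,0],[-8,-62,0]],"fingers":[0,0,0,0,0]}' >/dev/null
python3 -c "
from h import *
go(470,-250,231,6.4)"
```

```text
t 1.35 at [413.8  67.3 231.3] yaw -173.5 F [0.8 0.  0.5] w 85.6
travel [-2.02, -32.16, 0.03] ang [0.0, 0.0, 0.1]
```

```bash
python3 -m jog '{"angular":[[0,0,0],[0,0,0],[0,0,0],[0,0,0],[0,0,0]],"travel":[[-2,-32.2,0],[-2,-32.2,0],[-2,-32.2,0],[-2,-32.2,0],[-2,-32.2,0]],"fingers":[0,0,0,0,0]}' >/dev/null
python3 -m jog '{"angular":[[0,0,0],[0,0,0]],"travel":[[0,0,0],[0,0,0]],"fingers":[0,0]}' >/dev/null
python3 - <<'E'
from h import *
import cv2
go(498,-253,200,6.4)
c=camera_model("wrist");np.savez("w1.npz",mtx=c["mtx"],T=c["T"]);print(np.round(c["T"],2).tolist())
cv2.imwrite("pics/w1.png",cv2.resize(get_image("wrist")[...,::-1],(768,576)))
E
```

```text
t 2.23 at [ 467.2 -237.8  230.7] yaw -173.6 F [ 0.2  0.5 -0.5] w 85.2
travel [-2.89, -1.86, 3.07] ang [0.1, -0.1, 0.0]
[[-0.11, 0.94, 0.33, 383.03], [0.99, 0.11, 0.04, -248.13], [0.0, 0.33, -0.94, 373.8], [0.0, 0.0, 0.0, 1.0]]
```

View pics/w1.png

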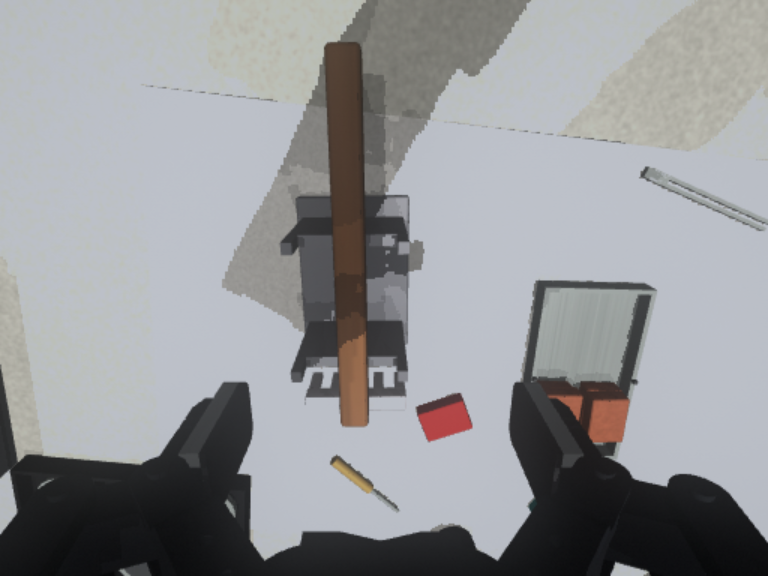

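Wrist view: a toothed head at (355,385) confirms the rake. The top of its handle runs from (344,44) to (354,422), the crossbars are at rows 228 and 338, and the bed is at right.

```bash
python3 - <<'E'
from h import *
c=dict(np.load("w1.npz"))
P=lambda p,z:ray("",((p[0]+.5)/1.5-.5,(p[1]+.5)/1.5-.5),z,c)[:2]
n,f=P((344,44),97),P((354,420),97)
print(n,f,np.linalg.norm(f-n),np.degrees(np.arctan2(*(f-n)[::-1])),n+(f-n)*160/246)
print("bars",P((346,222),75),P((352,333),75))
go(498,-253,86-grasp_offset,6.4)
E
```

```text
[ 340.84364576 -272.40567861] [ 577.26601764 -245.00465669] 238.0049451762833 6.611005180576898 [ 494.61429414 -254.58387573]
bars [ 441.26907411 -264.11471762] [ 520.25817341 -252.92683525]
t 2.27 at [ 467.5 -237.   230.9] yaw -173.5 F [-0.4  0.4  0.2] w 85.1
travel [-2.87, -1.96, 16.35] ang [0.1, -0.0, 0.1]
```

```bash
python3 - <<'E'
from h import *
A=lambda p:(345+(p[0]+.5)/4.4-.5,190+(p[1]+.5)/4.4-.5)
q=[ray("top",A(p),97)[:2] for p in((235,114),(262,303),(30,150),(65,324))];print(q,np.mean(q,0))
c=dict(np.load("w1.npz"))
P=lambda p,z:ray("",((p[0]+.5)/1.5-.5,(p[1]+.5)/1.5-.5),z,c)[:2]
q=[P(p,97) for p in((287,243),(403,245),(297,372),(403,366))];print(q,np.mean(q,0))
E
```

```text
[array([ 547.0067827 , -288.10363981]), array([ 458.6738495 , -294.81545204]), array([ 530.06460121, -189.52750461]), array([ 449.44709684, -202.09489675])] [ 496.29808256 -243.6353733 ]
[array([ 454.04491254, -298.01986603]), array([ 447.32722983, -226.64456604]), array([ 543.30166515, -287.2022439 ]), array([ 530.72012399, -215.92698475])] [ 493.84848288 -256.94841518]
```

```bash
python3 -m jog '{"angular":[[0,0,0],[0,0,0],[0,0,0],[0,0,0],[0,0,0]],"travel":[[-2.7,-2.0,5],[-2.7,-2.0,8],[-2.7,-2.0,12],[-2.7,-2.0,16.3],[-2.7,-2.0,16.3]],"fingers":[0,0,0,0,0]}'
python3 -m jog '{"angular":[[0,0,0],[0,0,0],[0,0,0],[0,0,0],[0,0,0]],"travel":[[0,0,0],[0,0,0],[0,0,0],[0,0,0],[0,0,0]],"fingers":[1,1,1,1,1]}'
python3 -c "
from h import *
go(496,-254,67.3,6.5)"
```

```text
clock: 2.9
eef_pos: [494.7, -252.1, 65.9]
tool_rot: [3.137, -0.006, -3.026]
force: [-0.0, 0.3, 0.0]
width: 85.4
clock: 3.52
eef_pos: [497.4, -255.6, 69.5]
tool_rot: [-3.141, 0.002, -3.029]
force: [-0.4, 0.9, 6.9]
width: 19.2
t 3.52 at [ 497.4 -255.6   69.5] yaw -173.6 F [-0.4  0.9  6.9] w 19.2
travel [0.13, 0.17, 0.22] ang [-0.0, 0.1, -0.1]
```

```bash
python3 -m jog '{"angular":[[0,0,0],[0,0,0],[0,0,0],[0,0,0],[0,0,0]],"travel":[[0,0,-2],[0,0,-5],[0,0,-8],[0,0,-11],[0,0,-11]],"fingers":[1,1,1,1,1]}'
python3 -c "
from h import *
go(554,-49.5,140,4.6)"
```

```text
clock: 4.15
eef_pos: [498.2, -256.2, 180.5]
tool_rot: [-3.139, 0.004, -3.03]
force: [-0.2, -0.1, -2.4]
width: 19.4
t 4.15 at [ 498.2 -256.2  180.5] yaw -173.6 F [-0.2 -0.1 -2.4] w 19.4
travel [-7.84, 19.93, 4.03] ang [-0.1, 0.2, 1.8]
```

```bash
python3 -m jog '{"angular":[[0,0,0.5],[0,0,1],[0,0,1.8],[0,0,1.8],[0,0,1.8]],"travel":[[-1.5,4,0],[-3.5,9,0],[-5.5,14,0],[-7,18,0],[-7.8,19.9,0]],"fingers":[1,1,1,1,1]}'
python3 -m jog '{"angular":[[0,0,0],[0,0,0]],"travel":[[0,0,2],[0,0,4]],"fingers":[1,1]}'
python3 - <<'E'
from h import *
import cv2
im=get_image("scene");b=get_image("wrist")
go(554,-49.5,110,4.6)
cv2.imwrite("pics/m1.png",np.hstack([cv2.resize(im[140:270,130:290],(492,400))[...,::-1],cv2.resize(b[...,::-1],(300,400))[:, :]]))
cv2.imwrite("pics/wm.png",b[...,::-1])
E
```

```text
clock: 4.78
eef_pos: [551.6, -45.8, 177.0]
tool_rot: [3.14, -0.002, -3.057]
force: [-0.3, -1.1, -1.7]
width: 18.7
clock: 5.03
eef_pos: [551.6, -49.9, 137.2]
tool_rot: [-3.141, -0.001, -3.061]
force: [-0.7, 0.2, -1.2]
width: 19.1
t 5.12 at [549.7 -50.  135.8] yaw -175.4 F [-0.  -0.5 -1.5] w 18.7
travel [-0.45, 0.02, 2.58] ang [-0.0, -0.3, -0.0]
```

View pics/m1.png

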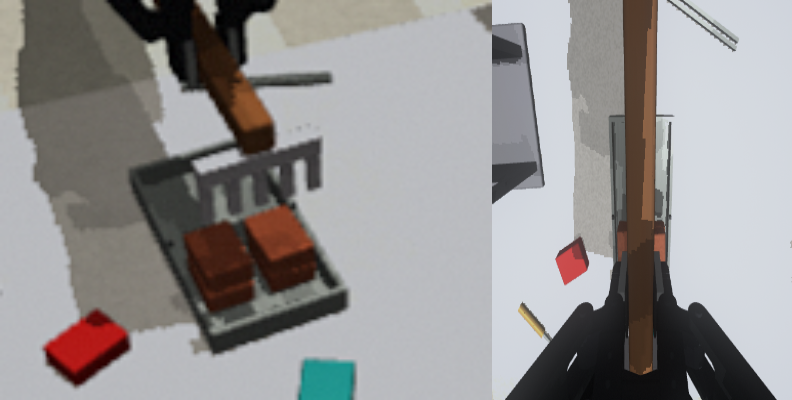

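```bash
cat >> h.py <<'E'
BC=np.array([567,-47.5]);BY=np.radians(4.6)
def bed(p): 
    d=np.array(p[:2])-BC;return np.round([d[0]*np.cos(BY)+d[1]*np.sin(BY),-d[0]*np.sin(BY)+d[1]*np.cos(BY)],1)
E
python3 - <<'E'
from h import *
S=lambda p:(130+p[0]/3.075,140+p[1]/3.077)
for p in((207,218),(313,188)):
  for z in(95,100,105): print(p,z,bed(ray("scene",S(p),z)))
print("head top", [bed(ray("scene",S(p),130)) for p in((195,160),(321,137))])
print("handle end top bottom edge", bed(ray("scene",S((258,152)),126)))
# stone tops z36
for q in(((185,235),(235,222),(252,262),(203,280)),((243,218),(282,207),(315,247),(270,265))):
  s=np.mean([ray("scene",S(p),36) for p in q],0);print("stone",bed(s))
print("bed far corners",[bed(ray("scene",S(p),20)) for p in((215,338),(347,292))])
print("tcp bed",bed(read_state()["eef_pos"]))
E
```

```text
(207, 218) 95 [ 62.  -33.7]
(207, 218) 100 [ 67.  -35.1]
(207, 218) 105 [ 72.  -36.5]
(313, 188) 95 [64.6 33.8]
(313, 188) 100 [69.5 31.8]
(313, 188) 105 [74.5 29.8]
head top [array([ 48.3, -33.2]), array([60.5, 41.7])]
handle end top bottom edge [53.   4.2]
stone [ 33.5 -20.2]
stone [36.3 19.1]
bed far corners [array([ 89. , -44.6]), array([88.2, 45. ])]
tcp bed [-17.5  -1.1]
```

```bash
python3 -m jog '{"angular":[[0,0,0],[0,0,0],[0,0,0],[0,0,0],[0,0,0]],"travel":[[-0.5,0,2],[-0.5,0,4],[-0.5,0,6],[-0.5,0,7.2],[-0.5,0,7.2]],"fingers":[1,1,1,1,1]}'
python3 -m jog '{"angular":[[0,0,0]],"travel":[[0,0,0]],"fingers":[1]}'
python3 - <<'E'
from h import *
import cv2
im=get_image("scene");b=get_image("wrist")
go(554,-49.5,63.5,4.6);print(bed(read_state()["eef_pos"]))
cv2.imwrite("pics/m2.png",cv2.resize(im[160:260,150:260],(660,600),interpolation=cv2.INTER_CUBIC)[...,::-1])
E
```

```text
clock: 5.75
eef_pos: [556.6, -48.7, 65.4]
tool_rot: [3.141, -0.002, -3.061]
force: [-0.3, -0.1, -0.3]
width: 18.9
clock: 5.88
eef_pos: [557.6, -48.7, 66.8]
tool_rot: [-3.141, 0.001, -3.061]
force: [0.1, 0.5, -1.5]
width: 19.0
t 5.97 at [557.7 -48.6  67.1] yaw -175.4 F [ 0.5 -0.3 -1.2] w 18.8
travel [0.38, -0.06, 0.36] ang [-0.0, 0.1, 0.0]
[-9.4 -0.4]
```

View pics/m2.png

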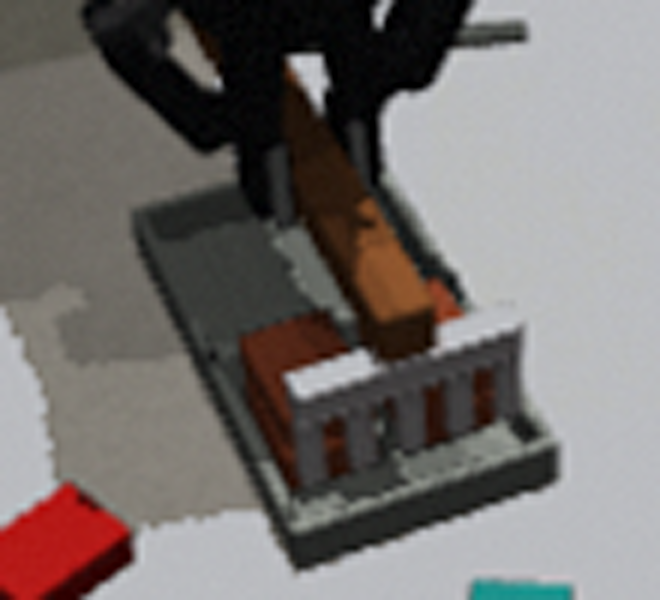

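```bash
python3 - <<'E'
from h import *
S=lambda p:(150+(p[0]+.5)/6-.5,160+(p[1]+.5)/6-.5)
for p in((310,487),(507,415)):
  for z in(15,20,25,30,35): print(p,z,bed(ray("scene",S(p),z)))
print("far corners",[bed(ray("scene",S(p),20)) for p in((300,535),(558,447))])
go(554,-49.5,63.5,4.6)
E
```

```text
(310, 487) 15 [ 64. -33.]
(310, 487) 20 [ 68.4 -34.2]
(310, 487) 25 [ 72.8 -35.5]
(310, 487) 30 [ 77.1 -36.7]
(310, 487) 35 [ 81.5 -37.9]
(507, 415) 15 [61.5 37.8]
(507, 415) 20 [65.9 36. ]
(507, 415) 25 [70.2 34.2]
(507, 415) 30 [74.6 32.5]
(507, 415) 35 [79.  30.7]
far corners [array([ 86.2, -44.2]), array([86.1, 45.4])]
t 5.97 at [557.7 -48.6  67.1] yaw -175.4 F [ 0.5 -0.3 -1.2] w 18.8
travel [0.38, -0.06, 0.36] ang [-0.0, 0.1, 0.0]
```

```bash
python3 -m jog '{"angular":[[0,0,0],[0,0,0],[0,0,0],[0,0,0],[0,0,0]],"travel":[[0,0,0.3],[0.8,0,0.3],[1.6,0,0.3],[2.3,0,0.3],[3,0,0.3]],"fingers":[1,1,1,1,1]}'
python3 -m jog '{"angular":[[0,0,0],[0,0,0],[0,0,0],[0,0,0],[0,0,0]],"travel":[[0.7,0,0],[1.4,0,0],[2.1,0,0],[2.8,0,0],[2.8,0,0]],"fingers":[1,1,1,1,1]}'
python3 - <<'E'
from h import *
import cv2
im=get_image("scene")
print(bed(read_state()["eef_pos"]))
cv2.imwrite("pics/m3.png",cv2.resize(im[160:260,150:260],(660,600),interpolation=cv2.INTER_CUBIC)[...,::-1])
E
```

```text
clock: 6.6
eef_pos: [526.8, -51.0, 63.4]
tool_rot: [-3.142, 0.0, -3.061]
force: [0.4, -0.2, -0.9]
width: 18.9
clock: 7.22
eef_pos: [498.1, -53.3, 63.2]
tool_rot: [3.141, -0.001, -3.061]
force: [-0.2, -0.5, -1.2]
width: 18.7
[-68.6  -0.2]
```

View pics/m3.png

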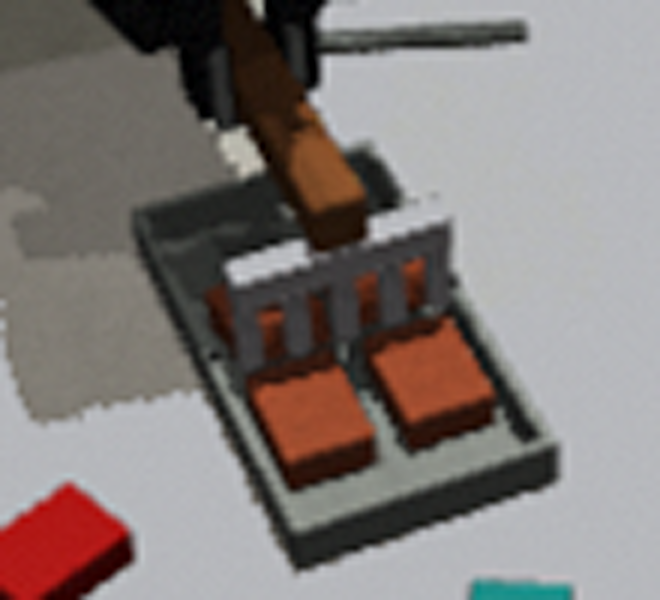

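The lower stones are unmoved at (310,420) and (430,380). The upper two are ahead of the teeth and tilted, so I keep pulling.

```bash
python3 -m jog '{"angular":[[0,0,0],[0,0,0],[0,0,0],[0,0,0],[0,0,0]],"travel":[[0.6,0,0],[1.2,0,0],[1.8,0,0],[2.2,0,0],[2.2,0,0]],"fingers":[1,1,1,1,1]}'
python3 -m jog '{"angular":[[0,0,0],[0,0,0],[0,0,0],[0,0,0],[0,0,0]],"travel":[[0,0,-2],[0,0,-5],[0,0,-8],[0,0,-8],[0,0,-8]],"fingers":[1,1,1,1,1]}'
python3 - <<'E'
from h import *
import cv2
im=get_image("scene")
print(bed(read_state()["eef_pos"]))
cv2.imwrite("pics/m4.png",cv2.resize(im[160:260,150:260],(660,600),interpolation=cv2.INTER_CUBIC)[...,::-1])
E
```

```text
clock: 7.9
eef_pos: [476.8, -55.0, 63.3]
tool_rot: [3.142, -0.0, -3.061]
force: [-0.8, 0.7, -1.5]
width: 19.1
clock: 8.52
eef_pos: [476.9, -54.8, 142.8]
tool_rot: [3.141, -0.001, -3.061]
force: [-0.4, -0.5, -1.2]
width: 19.1
[-90.7  -0.1]
```

View pics/m4.png

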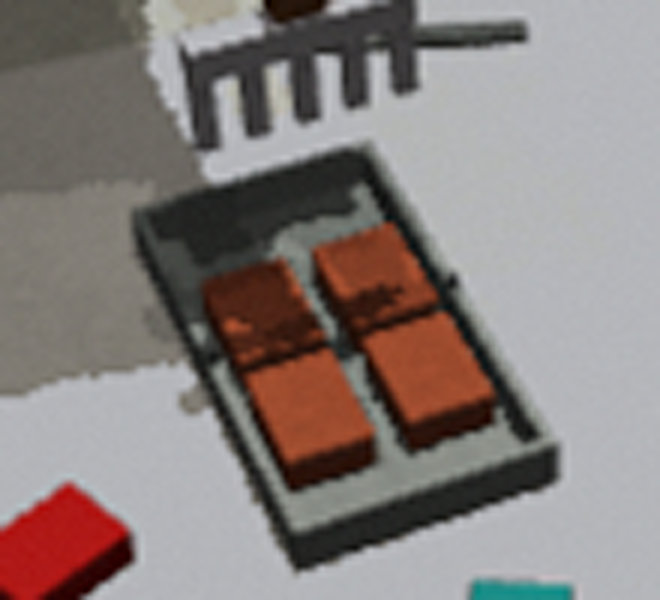

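```bash
python3 - <<'E'
from h import *
S=lambda p:(150+(p[0]+.5)/6-.5,160+(p[1]+.5)/6-.5)
for n,q in dict(tr=((203,280),(285,262),(325,345),(237,366)),tl=((313,245),(390,224),(440,308),(360,332)),lr=((245,370),(330,350),(374,435),(288,462)),ll=((365,345),(445,312),(495,385),(410,422))).items():
  s=np.array([ray("scene",S(p),20)[:2] for p in q]);print(n,bed(s.mean(0)),np.linalg.norm(s-np.roll(s,1,0),axis=1).round())
go(497,-255,180,6.5)
E
```

```text
tr [-13.9 -21.1] [45. 29. 44. 31.]
tl [-14.2  20.8] [48. 29. 47. 29.]
lr [ 33.4 -21.5] [45. 29. 43. 30.]
ll [33.7 21.2] [40. 31. 39. 32.]
t 8.57 at [476.6 -54.8 142.4] yaw -175.4 F [ 0.6 -0.4 -1.9] w 18.7
travel [-0.41, -20.11, -3.76] ang [0.0, -0.1, -1.9]
```

Measured in the bed frame, the stones sit at about x −14, −14, +33 and +34 with sizes matching a 20 mm top, so they look flat. I carry the rake clear and confirm from above before laying it down.

```bash
python3 -m jog '{"angular":[[0,0,0],[0,0,-0.5],[0,0,-1],[0,0,-1.9],[0,0,-1.9]],"travel":[[0,0,-3.8],[-0.1,-5,-3.8],[-0.2,-10,-3.8],[-0.3,-15,-3.8],[-0.4,-19,-3.8]],"fingers":[1,1,1,1,1]}' >/dev/null
python3 -m jog '{"angular":[[0,0,0],[0,0,0]],"travel":[[0,-1,0],[0,-1,0]],"fingers":[1,1]}'
python3 - <<'E'
from h import *
import cv2
im=get_image("scene");t=get_image("top")
go(496.5,-254.5,140,6.5)
a=cv2.resize(im[185:250,165:250],(400,306),interpolation=cv2.INTER_CUBIC)
b=cv2.resize(t[170:255,250:310],(395,560),interpolation=cv2.INTER_CUBIC)
w=np.zeros((560,800,3),np.uint8);w[:306,:400]=a;w[:,403:798]=b
w[310:560,:400]=cv2.resize(t[185:325,330:430],(179,250),interpolation=cv2.INTER_CUBIC) if 0 else cv2.resize(im[120:250,50:258],(400,250))
cv2.imwrite("pics/m5.png",w[...,::-1])
E
```

```text
clock: 9.45
eef_pos: [497.0, -253.7, 180.0]
tool_rot: [3.14, -0.002, -3.029]
force: [0.4, 1.0, -1.6]
width: 19.4
t 9.55 at [ 497.5 -251.9  180.5] yaw -173.4 F [-0.4  1.1 -1.4] w 19.1
travel [0.13, -0.25, 4.05] ang [0.1, -0.1, 0.1]
```

View pics/m5.png

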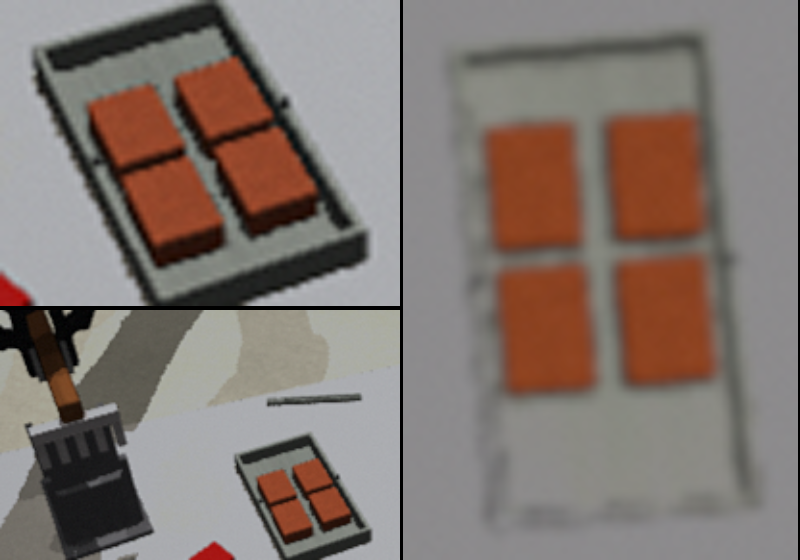

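All four stones lie flat with gaps between them, two in each half. Now I lay the rake down.

```bash
python3 -m jog '{"angular":[[0,0,0],[0,0,0],[0,0,0],[0,0,0],[0,0,0]],"travel":[[0.1,-0.3,3],[0.1,-0.3,6],[0.1,-0.3,9],[0.1,-0.3,10.4],[0.1,-0.3,10.9]],"fingers":[1,1,1,1,1]}'
python3 -m jog '{"angular":[[0,0,0],[0,0,0]],"travel":[[0,0,0.2],[0,0,0.2]],"fingers":[1,1]}'
```

```text
clock: 10.18
eef_pos: [497.1, -255.9, 71.8]
tool_rot: [3.141, -0.001, -3.026]
force: [-0.7, -0.2, -1.5]
width: 18.9
clock: 10.42
eef_pos: [497.6, -257.3, 71.1]
tool_rot: [-3.141, 0.001, -3.028]
force: [0.8, -1.2, -1.1]
width: 18.8
```

```bash
python3 -m jog '{"angular":[[0,0,0],[0,0,0]],"travel":[[0,0,0.2],[0,0,0.2]],"fingers":[1,1]}'
python3 -m jog '{"angular":[[0,0,0],[0,0,0],[0,0,0],[0,0,0],[0,0,0]],"travel":[[0,0,0],[0,0,0],[0,0,0],[0,0,0],[0,0,0]],"fingers":[0.5,0,0,0,0]}'
python3 -m jog '{"angular":[[0,0,0],[0,0,0],[0,0,0],[0,0,0],[0,0,0]],"travel":[[0,0,-1.5],[0,0,-4],[0,0,-8],[0,0,-12],[0,0,-14]],"fingers":[0,0,0,0,0]}'
python3 -m jog '{"angular":[[0,0,0],[0,0,0]],"travel":[[0,0,0],[0,0,0]],"fingers":[0,0]}'
python3 - <<'E'
from h import *
import cv2
b=get_image("wrist");im=get_image("scene");s=read_state();print(s["clock"],s["width"],s["force"])
w=np.hstack([cv2.resize(b,(500,375)),cv2.resize(im[120:260,50:162],(300,375))])
cv2.imwrite("pics/m6.png",w[...,::-1])
E
```

```text
clock: 10.68
eef_pos: [497.7, -257.4, 69.5]
tool_rot: [-3.141, 0.002, -3.028]
force: [-0.4, 1.0, 5.4]
width: 19.4
clock: 11.3
eef_pos: [497.1, -257.0, 68.2]
tool_rot: [3.142, -0.0, -3.028]
force: [-0.0, 0.4, -0.3]
width: 85.7
clock: 11.92
eef_pos: [498.1, -257.7, 211.8]
tool_rot: [-3.139, 0.004, -3.028]
force: [0.1, -0.3, -0.7]
width: 85.3
clock: 12.18
eef_pos: [496.5, -256.8, 207.8]
tool_rot: [3.141, -0.001, -3.028]
force: [0.0, 0.4, -0.1]
width: 85.5
12.275 85.1681273377607 [ 0.34794501 -0.73659006 -0.81402972]
```

View pics/m6.png

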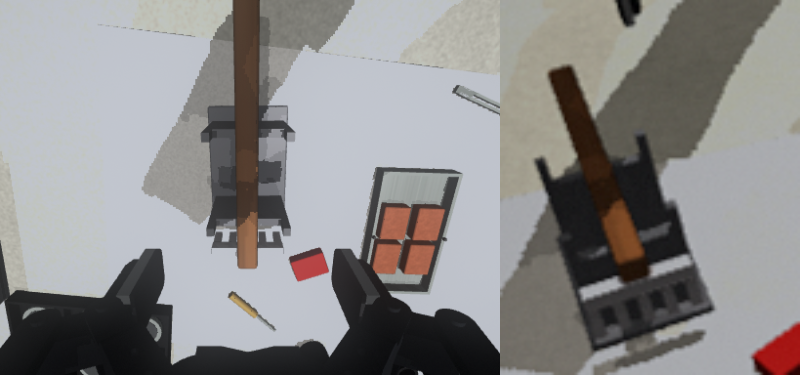

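The rake lies level across both crossbars of its rest, released at (247,190), and the stones in the bed at (410,240) are unchanged. I hand in.

```bash
python3 -c "
from cell import *
print(finish_job())"
```

```text
the job is handed in; nothing more can be done
None
```

I took the toothed rake from its rest and raked the two upper stones off the lower two. I then laid the rake back and handed the job in at about 12.3 s of the 45 s allowed; no verdict was reported.

- **Stones:** The last scene and top views show all four lying flat with gaps between them, two in each half. The upper pair measured at bed x about −14 mm, the lower pair at about +33 mm, all at y about ±21 mm. The lower stones did not visibly move, and only the rake touched the stones.
- **Rake:** It lies level across both crossbars, released. I let go with the gripper within about 2 mm of where I had gripped it. The gripper was open about 140 mm above the rake and touching nothing.
- **Disagreements:** The scene camera read 2 to 5 mm too far in x on the tray's far corners, and the arm's position readings wandered by 1 to 3 mm. Both are well inside the limits. No check failed.

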